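# Put the sharpening stone away in its push-latch drawer

## Robot

A 7-joint arm with a two-finger parallel gripper is mounted at the origin on the work surface. World frame = base frame: x ahead of the robot, y to its left, z up, the work surface at z = 0. Lengths are in m, angles in rad, forces in N, time in s.
With the tool pointing down it reaches from about 0.4 to 0.85 m from the base axis. Payload 4.5 kg.
Tool frame: the origin (TCP) lies on the centre line of the jaws, within the pads' length; the fingertips stand r.tcp_to_tips ahead of it and the grasp point (between the pads) lies 11 mm behind it (r.tcp_to_tips is the distance from the TCP to the fingertips, in m); y points along the fingers, x is the direction in which the jaws open and shut, and the axes are right-handed (so a half turn about y gives the same grasp; the last joint's range is limited). The gripper opens to 88 mm and grips with 3 to 60 N. Pads are 18 mm wide; open, the fingers measure 123 mm over their backs; the gripper's body (75 mm by 187 mm) begins 45 mm behind the grasp point.
Start: joints at [-1.093, 0.689, -0.195, 1.565, 0.157, 0.902, -0.215], TCP at [0.268, 0.564, 0.247] pointing down, gripper open.
Joint ranges: [-3.01, 3.01], [-0.46, 2.08], [-1.47, 1.51], [0.13, 2.56], [-1, 4.14], [0.04, 2.09], [-2.66, 2.66]. Speed limits (rad/s): [2.57, 2.57, 3.14, 3.14, 3.14, 3.14, 3.14].

## Interface

Orientations are given as a unit quaternion [x, y, z, w].
In Python, from plant import r gives the robot as it stands. The module is installed in compiled form; this text tells all that it offers.
- The arm moves only by the shell command python3 -m inch 'ROWS' [OPENING] [FORCE]. ROWS is text: rows parted by semicolons, each of 4 numbers parted by spaces: the shift along the tool's x, y, z in mm, then the turn about the tool's y in degrees. In form: x y z spin; .... A call has 1 to 10 rows; each row is the pose to reach, as a shift and turn from the pose commanded when the call began, along the tool's axes at that moment; what a row does not reach only later rows make up. A row lasts 1/10 s, in which the tool goes at most 50 mm and 8.59 degrees, less where a joint would pass 70% of its speed; a pose out of reach is approached as far as the arm can. A call with a gripper value outside its range is refused whole. OPENING is the gripper command: -1 is shut, 1 is fully open, values between are in proportion, set as the call begins (- or left out, the last holds). The fingers move at their own pace and stop on an object; FORCE is the grip in N (left out, the last holds). Time passes only in rows, so rows that repeat a pose let the fingers close. It gives the time, the measured TCP pose, the force and the opening at its end, in the units of the state.
- r.get_state(): the state, without advancing time (a new reading comes with each control period).
- r.snapshot(name): name is "scene" or "top"; returns a dict with "frame" (384x512x3 uint8, red, green, blue), "intrinsics" (3x3 intrinsics, pixels), "R" (3x3) and "t" (3): a world point X has camera coordinates R X + t. Camera axes: x right, y down, z forward; pixel columns grow to the right and rows downward; lengths in m; the calibration is good to about 2 mm. A picture is of the moment at which its call begins. There is no depth.
- r.finish_job(): hands the job in, once; it reports no verdict.
Trained networks look in the newest picture that a camera, given by its name, has taken for a name from the list of things; names that differ only in an ending like _2 or _b are one class to them, and where a whole thing is asked for, a point or a joint stands for the part that bears it (a point fixed in the world has none). Each returns a list of dicts, best first, with "p" (0 to 1); they miss things now and then, are a little off and sometimes report something else, mostly with a low value. They report only what shows in the picture. A call takes as long as a camera call. They do not tell look-alikes from the thing itself.
- r.trace(camera, name): "region" (384x512 bool, what is visible of it) and "centre" ([row, column] in pixels, amid what is visible of it).
- r.tip_of(camera, name): "centre" ([row, column] in pixels: a listed point, or the origin of a listed thing).
The state is a dict: "clock": time; "q": joint angles; "qd": joint speeds; "joint_torque": joint torques, N m; "tool_pos": TCP position; "eef_rot": TCP orientation; "contact_force": force on the tool from outside, world axes, zero at the start; "moment": the same for the moment, N m; "opening": opening from 0.0 (shut) to 1.0 (fully open).
Only numpy, scipy, OpenCV 4.12 (cv2) and the standard library are available. Lean on these libraries where they do the work, as an engineer would, in place of code of your own. Each camera call takes 0.05 s, during which the arm holds its last target.

## Task

Put the sharpening stone away in the little wooden cabinet: press the cabinet's handle-less drawer front to make the drawer spring out, take the stone out of its trough and lay it flat between the two rails of the drawer, lengthwise from front to back, and let go of it; then push the drawer in again until its catch holds it shut. Leave everything else on the bench where it is.

Things in the scene. Friction and masses are not known exactly. Their poses are not given: they have to be found in the camera images.
- tray (a joint): Drawer's distance out, m, along the cabinet's -x: 0 inner stop, 0.0135 locked (so at the start), 0.12 fully out. A spring drives it out (3 N locked, 1.4 N out). Push-push catch: pressing in to the stop (8 to 12 N, slower than 0.1 m/s) and backing off releases a locked drawer, which springs out to 0.12; the same press, from out, locks it: it comes back only to 0.0135. A short press changes nothing.
- tray_front (a point): Centre of the outer face of the drawer's front panel: dark wood, 146 mm wide, 12 mm thick, 8 to 66 mm above the bench, no handle. The point is 37 mm above the bench and moves with the drawer. Axes: x into the cabinet (the pressing direction), y along the panel, z up.
- tray_bed (a point): Centre of the drawer's bed on its floor, 14 mm above the bench, 52 mm behind tray_front; moves with it, same axes. Bed 80 mm long (x), between front panel (52 mm above its floor) and back wall (40 mm). Two rails along x, 12 mm high, 8 mm thick, middles at y = +-29 mm, 50 mm apart inside; outside them 26 mm channels, then walls 10 mm high. Fully out, the bed is all clear of the cabinet.
- cabinet: Plywood cabinet, fixed, 190 mm deep (x), 150 mm wide, 80 mm high. Origin: middle of the lower edge of its front face, on the bench. x points into it; the drawer comes out along -x.
- stone: Grey two-layer sharpening stone, 66 (x) by 42 (y) by 40 mm, about 0.27 kg, origin under its centre. Starts in the trough, underside 8 mm above the bench, its ends (x) overhanging the trough by 6 mm: there only the ends can be gripped. In the bed only 7 mm are free at each end, so there hold it by its sides, above the rails: set it down on the bench between to change the grip.
- trough: Light wood trough, fixed: 54 mm long (x), 80 mm wide, 46 mm high, 8 mm floor and two cheeks 46 mm apart along x that cover the stone's sides to 2 mm below its top; open at both ends and above. Origin under its centre.
- wax_jar: Bystander: amber glass jar with steel lid, 56 mm wide, 65 mm high; origin under its centre.
- hardwood_blank: Bystander: dark wood blank 140 x 45 x 26 mm; origin under its centre.
- wrench: Bystander: steel wrench lying flat.
- brush: Bystander: hand brush lying flat.
- pencil_cup: Bystander: empty steel cup, 72 mm wide, 90 mm high; origin under its centre.
- tin: Bystander: low round tin, 72 mm wide, 40 mm high; origin under its centre.
- offcut: Bystander: light wood offcut 80 x 50 x 18 mm; origin under its centre.
- sanding_block: Bystander: cork sanding block 70 x 38 x 28 mm; origin under its centre.
Not all that is in view belongs to the job. What is shaped like the stone but yellow is not meant.

How it is judged:
On the way, in this order (a step that is already met when the one before it is completed fails the run):
1. the drawer has been released and has sprung out (value of joint tray above 0.105 m), for 0.2 s.
2. the stone lies flat between the rails of the drawer, lengthwise, and is let go (x of stone in the frame of tray_bed between -0.012 and 0.012 m and y of stone in the frame of tray_bed between -0.008 and 0.008 m and z of stone in the frame of tray_bed below 0.004 m and angle between stone's own z axis and vertical below 0.1 rad and angle between the x axis of stone and the x axis of tray_bed, either way round below 0.2 rad and contact force between the fingers and stone below 0.2 N), for 0.2 s.
At the end, for the whole second after the job is handed in: The drawer is held shut by its catch (10.5 to 16.5 mm from its inner stop, at rest); the stone lies still in it on the bed's floor between the rails (within 12 mm along and 8 mm across of the bed's centre, 4 mm in height, 0.2 rad in yaw, 0.1 rad in tilt) (value of joint tray between 0.0105 and 0.0165 m and velocity of joint tray between -0.01 and 0.01 m/s and x of stone in the frame of tray_bed between -0.012 and 0.012 m and y of stone in the frame of tray_bed between -0.008 and 0.008 m and z of stone in the frame of tray_bed below 0.004 m and angle between stone's own z axis and vertical below 0.1 rad and angle between the x axis of stone and the x axis of tray_bed, either way round below 0.2 rad and linear speed of stone below 0.02 m/s); the robot touches nothing.
It fails at once if a bystander was moved by more than 40 mm (distance of any of wax_jar, hardwood_blank, wrench, brush, pencil_cup, tin, offcut, sanding_block from where it was at the start of the episode above 0.04 m).
It also fails if it takes over 72 s, if anything falls off the work surface, if the arm or the gripper's body presses on something with over 40 N, if the wrist force passes 120 N, or if a joint passes its speed limit or range.

## Working session

There is one attempt and no reset: what is moved stays moved. The work goes in short steps, Python scripts to look and compute and a shell command to move; the robot and the scene stay as the last step left them, time stands still between calls to the robot, and variables do not carry over. Pictures are saved under pics/ and viewed, and the job is handed in when it is done.

```bash
mkdir -p pics
python3 - <<'E'
from plant import r
import cv2
s=r.get_state()
for k,v in s.items(): print(k,v)
print(r.tcp_to_tips)
for c in ("scene","top"):
    f=r.snapshot(c); cv2.imwrite(f"pics/{c}0.png",f["frame"][:,:,::-1]); print(c,f["intrinsics"],f["R"],f["t"])
E
```

```text
clock 0.0
q [-1.09315068  0.68995691 -0.19453216  1.56633476  0.15732561  0.90251258
 -0.21509754]
qd [-0.00038087  0.00035618  0.00056967  0.00092425  0.00075317 -0.00015156
  0.00137279]
joint_torque [-2.17312436e-04 -5.27557504e+01 -1.26670003e+00 -1.53431386e+01
 -5.26096125e-02  6.63566592e-03  1.56446572e-04]
tool_pos [0.26816206 0.56386626 0.24592986]
eef_rot [ 0.59815389  0.37720589 -0.37823326 -0.59738366]
contact_force [-1.07761823 -0.71812288  0.21135707]
moment [ 0.00420265  0.00044352 -0.00834801]
opening 0.9970072302044256
0.008
scene [[479.28445029   0.         262.23660545]
 [  0.         479.28445029 190.69489233]
 [  0.           0.           1.        ]] [[-0.22051314  0.97531009  0.01200745]
 [ 0.70320857  0.16749908 -0.69097161]
 [-0.67592282 -0.14392458 -0.72278216]] [ 0.10914556 -0.35976356  2.06388653]
top [[488.16653227   0.         260.66477759]
 [  0.         488.16653227 193.58572579]
 [  0.           0.           1.        ]] [[ 0.01325163 -0.99991004 -0.00207745]
 [-0.98353013 -0.01265995 -0.18030035]
 [ 0.18025783  0.00443251 -0.98360941]] [0.00646072 0.56228181 1.35299123]
```

View pics/scene0.png

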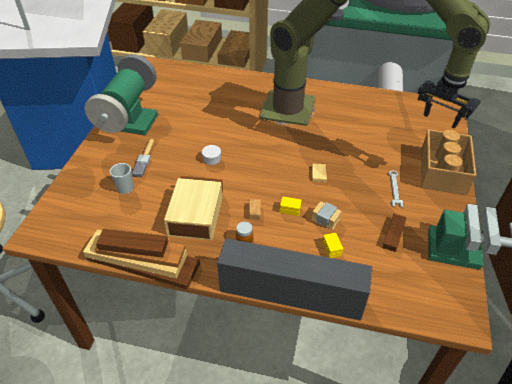

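View pics/top0.png

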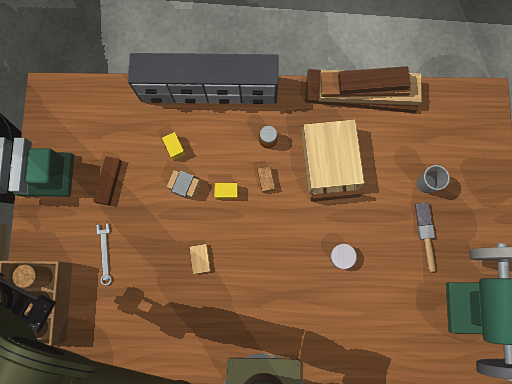

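```bash
cat > h.py <<'E'
import numpy as np, cv2
from plant import r
cams={}
def snap(c):
    f=r.snapshot(c); cams[c]=f; return f
def ray(c,rc,z):
    f=cams[c]; K=f["intrinsics"];R=f["R"];t=f["t"]
    d=R.T@np.linalg.solve(K,np.array([rc[1],rc[0],1.])); o=-R.T@t
    return o+d*(z-o[2])/d[2]
def proj(c,X):
    f=cams[c]; p=f["intrinsics"]@(f["R"]@np.asarray(X)+f["t"]); return p[1]/p[2],p[0]/p[2]
E
python3 - <<'E'
from h import *
a=snap("scene")["frame"][:,:,::-1]; b=snap("top")["frame"][:,:,::-1]
cv2.imwrite("pics/s_cab.png",cv2.resize(a[165:255,150:350],None,fx=4,fy=4,interpolation=cv2.INTER_CUBIC))
cv2.imwrite("pics/t_cab.png",cv2.resize(b[110:220,150:370],None,fx=3.6,fy=3.6,interpolation=cv2.INTER_CUBIC))
for n,z in (("tray_front",.037),("tray_bed",.014),("cabinet",0),("stone",.008),("trough",0)):
  for c in ("scene","top"):
    for o in r.tip_of(c,n): print(n,c,o["p"],o["centre"],ray(c,o["centre"],z).round(4))
E
```

```text
tray_front scene 0.66 [178.4, 201.6] [ 0.5363 -0.2123  0.037 ]
tray_front top 0.57 [196.3, 333.8] [ 0.5595 -0.1984  0.037 ]
tray_bed top 0.82 [181.7, 333.0] [ 0.6075 -0.2001  0.014 ]
cabinet scene 0.9 [199.3, 202.6] [ 0.6002 -0.1913  0.    ]
cabinet top 0.81 [189.6, 332.5] [ 0.5864 -0.2003  0.    ]
cabinet top 0.35 [180.9, 107.6] [0.6043 0.4736 0.    ]
stone scene 0.85 [250.9, 330.7] [0.7266 0.276  0.008 ]
stone scene 0.84 [212.0, 293.4] [0.5919 0.1311 0.008 ]
stone scene 0.76 [216.1, 325.1] [0.5852 0.2393 0.008 ]
stone top 0.81 [147.7, 174.5] [0.7075 0.276  0.008 ]
stone top 0.79 [189.5, 184.6] [0.5795 0.2402 0.008 ]
stone top 0.72 [190.2, 224.1] [0.5789 0.1227 0.008 ]
trough scene 0.78 [219.7, 325.2] [0.5941 0.2416 0.    ]
trough top 0.69 [189.6, 184.9] [0.5807 0.2406 0.    ]
trough top 0.41 [183.0, 429.0] [ 0.6102 -0.4892  0.    ]
```

```bash
sleep 1
```

```text
(no output)
```

View pics/s_cab.png

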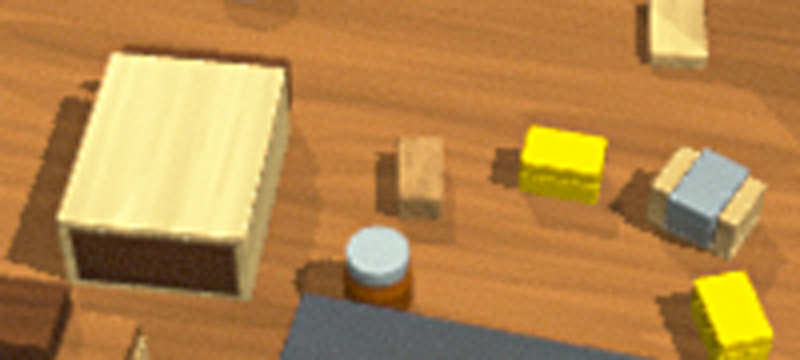

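View pics/t_cab.png

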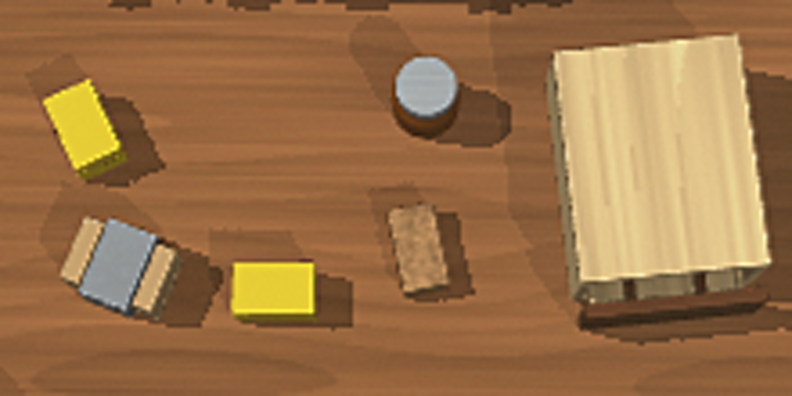

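Run:
```python
from h import *
snap("top");snap("scene")
def T(p): return (110+(p[1]+.5)/3.6-.5,150+(p[0]+.5)/3.6-.5)
def S(p): return (165+(p[1]+.5)/4-.5,150+(p[0]+.5)/4-.5)
def info(n,P):
    P=np.array(P); print(n); print(P.round(4).tolist(), "mean",P.mean(0).round(4))
    for i in range(4):
        d=P[(i+1)%4]-P[i]; print("  edge",np.hypot(*d[:2]).round(4),np.degrees(np.arctan2(d[1],d[0])).round(2))
info("cab top",[ray("top",T(p),.08) for p in [(555,52),(738,35),(770,262),(580,281)]])
info("cab scene",[ray("scene",S(p),.08) for p in [(112,54),(286,68),(242,240),(59,220)]])
info("stone top",[ray("top",T(p),.048) for p in [(110,220),(157,236),(126,313),(80,292)]])
info("stone scene",[ray("scene",S(p),.048) for p in [(707,150),(750,168),(716,220),(668,201)]])
print("panel", [ray("top",T(p),.066).round(4) for p in [(580,316),(769,291)]], [ray("top",T(p),.066).round(4) for p in [(580,328),(770,303)]])
```

```text
cab top
[[0.7627, -0.1083, 0.08], [0.7788, -0.2555, 0.08], [0.5927, -0.2766, 0.08], [0.5756, -0.1274, 0.08]] mean [ 0.6775 -0.192   0.08  ]
  edge 0.1481 -83.75
  edge 0.1873 -173.53
  edge 0.1502 96.54
  edge 0.1881 5.82
cab scene
[[0.5946, -0.276, 0.08], [0.5763, -0.1264, 0.08], [0.767, -0.107, 0.08], [0.7806, -0.2535, 0.08]] mean [ 0.6797 -0.1907  0.08  ]
  edge 0.1508 96.98
  edge 0.1917 5.79
  edge 0.1471 -84.69
  edge 0.1873 -173.12
stone top
[[0.6272, 0.2488, 0.048], [0.6145, 0.2103, 0.048], [0.5511, 0.2327, 0.048], [0.5677, 0.2703, 0.048]] mean [0.5901 0.2405 0.048 ]
  edge 0.0405 -108.32
  edge 0.0672 160.53
  edge 0.0411 66.16
  edge 0.0633 -19.89
stone scene
[[0.5575, 0.2356, 0.048], [0.5695, 0.2734, 0.048], [0.6329, 0.2529, 0.048], [0.6216, 0.2117, 0.048]] mean [0.5954 0.2434 0.048 ]
  edge 0.0396 72.4
  edge 0.0666 -17.94
  edge 0.0427 -105.33
  edge 0.0684 159.53
panel [array([ 0.5502, -0.1287,  0.066 ]), array([ 0.5722, -0.2782,  0.066 ])] [array([ 0.5406, -0.1286,  0.066 ]), array([ 0.5626, -0.2788,  0.066 ])]
```

```bash
cat >> h.py <<'E'
from scipy.spatial.transform import Rotation as Ro
def st():
    s=r.get_state(); R=Ro.from_quat(s["eef_rot"]).as_matrix(); return s,R
def yawx(R): return np.degrees(np.arctan2(R[1,0],R[0,0]))
def plan(target,yaw=None,ref=None):
    """shift in tool mm to target TCP; spin (deg about tool y) to bring tool x to yaw (mod 180)"""
    s,R=st(); d=R.T@(np.array(target)-s["tool_pos"])*1000
    print("t",s["clock"].__round__(2),"pos",s["tool_pos"].round(4),"yawx",yawx(R).round(2),"q",s["q"].round(2),"F",s["contact_force"].round(1),"op",round(s["opening"],3))
    print("shift mm",d.round(1))
    if yaw is not None:
        # tool y is down, so + spin about y = - yaw
        dy=(yaw-yawx(R)+90)%180-90
        print("spin",(-dy).round(2)," or ",(-(dy-180*np.sign(dy))).round(2))
E
python3 - <<'E'
from h import *
s,R=st(); print(R.round(3)); 
plan([0.45,-0.215,0.2],96.3)
E
```

```text
[[ 0.429  0.    -0.903]
 [ 0.903  0.     0.429]
 [ 0.    -1.    -0.   ]]
t 0.8 pos [0.2683 0.5645 0.2468] yawx 64.57 q [-1.09  0.69 -0.19  1.57  0.16  0.9  -0.22] F [ 0.4  0.5 -0.1] op 0.999
shift mm [-626.    46.7 -498.7]
spin -31.73  or  148.27
```

Run:
```python
from h import *
plan([0.50,-0.209,0.247],-83.7)
plan([0.40,0.18,0.247],-83.7)
```

```text
t 0.8 pos [0.2683 0.5645 0.2468] yawx 64.57 q [-1.09  0.69 -0.19  1.57  0.16  0.9  -0.22] F [ 0.4  0.5 -0.1] op 0.999
shift mm [-5.991e+02 -3.000e-01 -5.413e+02]
spin -31.73  or  148.27
t 0.8 pos [0.2683 0.5645 0.2468] yawx 64.57 q [-1.09  0.69 -0.19  1.57  0.16  0.9  -0.22] F [ 0.4  0.5 -0.1] op 0.999
shift mm [-290.7   -0.3 -284. ]
spin -31.73  or  148.27
```

```bash
python3 -m inch '-29 0 -28 8; -58 0 -56 16; -87 0 -85 24; -116 0 -113 32; -145 0 -142 40; -174 0 -170 48; -203 0 -198 56; -232 0 -227 64; -261 0 -255 72; -290 0 -284 80' -1 20
python3 - <<'E'
from h import *
plan([0.50,-0.209,0.247],-83.7)
E
```

```text
clock: 1.8
tool_pos: [0.4008, 0.1794, 0.247]
eef_rot: [-0.7, 0.097, -0.097, 0.701]
contact_force: [0.4, 0.9, -0.5]
opening: 0.116
t 1.8 pos [0.4008 0.1794 0.247 ] yawx -15.73 q [-0.64  0.46  0.16  2.11 -0.13  0.58 -0.65] F [ 0.4  0.9 -0.5] op 0.116
shift mm [ 2.008e+02 -2.000e-01 -3.469e+02]
spin 67.97  or  -112.03
```

```bash
python3 -m inch '20 0 -35 7; 40 0 -70 14; 60 0 -104 21; 80 0 -139 28; 100 0 -174 35; 121 0 -208 42; 141 0 -243 49; 161 0 -278 56; 181 0 -312 63; 201 0 -347 68'
python3 - <<'E'
from h import *
plan([0.50,-0.209,0.040],-83.7)
snap("top");print([ (o["p"],ray("top",o["centre"],.037)) for o in r.tip_of("top","tray_front")])
E
```

```text
clock: 2.8
tool_pos: [0.5023, -0.2086, 0.2468]
eef_rot: [-0.527, 0.471, -0.472, 0.527]
contact_force: [0.1, 0.3, -0.3]
opening: 0.003
t 2.8 pos [ 0.5023 -0.2086  0.2468] yawx -83.64 q [ 0.04  0.62  0.46  1.83 -0.38  0.77 -0.77] F [ 0.1  0.3 -0.3] op 0.003
shift mm [ 2.000e-01  2.068e+02 -2.400e+00]
spin 0.06  or  -179.94
[(0.49, array([ 0.55061966, -0.19774366,  0.037     ])), (0.49, array([0.59100607, 0.46024412, 0.037     ]))]
```

```bash
python3 -m inch '0 45 -2 0; 0 90 -2 0; 0 135 -2 0; 0 170 -2 0; 0 195 -2 0; 0 205 -2 0; 0 205 -2 0' && python3 -m inch '0 0 8 0; 0 0 14 0; 0 0 20 0; 0 0 24 0; 0 0 28 0; 0 0 31 0'
```

```text
clock: 3.6
tool_pos: [0.4993, -0.2067, 0.0409]
eef_rot: [-0.528, 0.471, -0.47, 0.528]
contact_force: [-0.0, -0.6, -0.0]
opening: 0.003
clock: 4.2
tool_pos: [0.5311, -0.2039, 0.0419]
eef_rot: [-0.528, 0.47, -0.471, 0.528]
contact_force: [1.0, -0.3, -0.2]
opening: 0.001
```

```bash
python3 -m inch '0 0 2 0; 0 0 4 0; 0 0 6 0; 0 0 8 0; 0 0 10 0; 0 0 10 0'; python3 -m inch '0 0 2 0; 0 0 4 0; 0 0 6 0; 0 0 6 0'
```

```text
clock: 4.8
tool_pos: [0.5409, -0.2028, 0.0417]
eef_rot: [-0.528, 0.47, -0.471, 0.528]
contact_force: [0.7, -0.2, 0.6]
opening: 0.004
clock: 5.2
tool_pos: [0.546, -0.2022, 0.0417]
eef_rot: [0.528, -0.471, 0.47, -0.528]
contact_force: [-1.4, -0.9, 1.2]
opening: 0.007
```

```bash
python3 -m inch '0 0 2 0; 0 0 4 0; 0 0 6 0; 0 0 6 0'; python3 -m inch '0 0 2 0; 0 0 4 0; 0 0 6 0; 0 0 6 0'
```

```text
clock: 5.6
tool_pos: [0.5525, -0.2015, 0.0416]
eef_rot: [0.528, -0.471, 0.47, -0.528]
contact_force: [-3.0, -0.5, 1.0]
opening: 0.008
clock: 6.0
tool_pos: [0.5589, -0.2008, 0.0416]
eef_rot: [-0.528, 0.47, -0.471, 0.528]
contact_force: [-3.0, -0.8, 1.3]
opening: 0.006
```

```bash
python3 -m inch '0 0 1 0; 0 0 2 0; 0 0 3 0; 0 0 3 0'; python3 -m inch '0 0 1 0; 0 0 2 0; 0 0 2 0'
```

```text
clock: 6.4
tool_pos: [0.559, -0.2008, 0.0417]
eef_rot: [0.528, -0.472, 0.47, -0.527]
contact_force: [-8.2, -0.0, 4.8]
opening: 0.004
clock: 6.7
tool_pos: [0.5591, -0.2007, 0.0416]
eef_rot: [0.529, -0.473, 0.469, -0.526]
contact_force: [-11.8, -0.9, 8.9]
opening: 0.007
```

```bash
python3 -m inch '0 0 1 0; 0 0 2 0; 0 0 2 0'; python3 -m inch '0 0 -5 0; 0 0 -12 0; 0 0 -35 0; 0 0 -70 0; 0 0 -105 0; 0 0 -140 0; 0 0 -140 0; 0 0 -140 0'
python3 - <<'E'
from h import *
f=snap("top"); cv2.imwrite("pics/t1.png",cv2.resize(f["frame"][100:300,150:400,::-1],None,fx=3,fy=3,interpolation=cv2.INTER_CUBIC))
plan([0,0,0])
print([ (o["p"],ray("top",o["centre"],.037)) for o in r.tip_of("top","tray_front")])
print([ (o["p"],ray("top",o["centre"],.014)) for o in r.tip_of("top","tray_bed")])
E
```

```text
clock: 7.0
tool_pos: [0.5591, -0.2007, 0.0416]
eef_rot: [0.529, -0.474, 0.468, -0.525]
contact_force: [-16.5, -0.8, 10.9]
opening: 0.004
clock: 7.8
tool_pos: [0.4277, -0.2165, 0.0419]
eef_rot: [-0.527, 0.47, -0.472, 0.528]
contact_force: [0.8, -0.0, -0.3]
opening: 0.006
t 7.85 pos [ 0.4287 -0.2163  0.0418] yawx -83.4 q [ 0.32  0.89  0.08  2.14 -0.56  0.13 -0.52] F [ 0.3  0.1 -0.2] op 0.008
shift mm [-264.2   40.1 -401.2]
[(0.76, array([ 0.4495281 , -0.21437594,  0.037     ]))]
[(0.97, array([ 0.49734744, -0.20297679,  0.014     ])), (0.36, array([ 0.442284  , -0.22107512,  0.014     ])), (0.18, array([ 0.60575724, -0.4851905 ,  0.014     ]))]
```

View pics/t1.png

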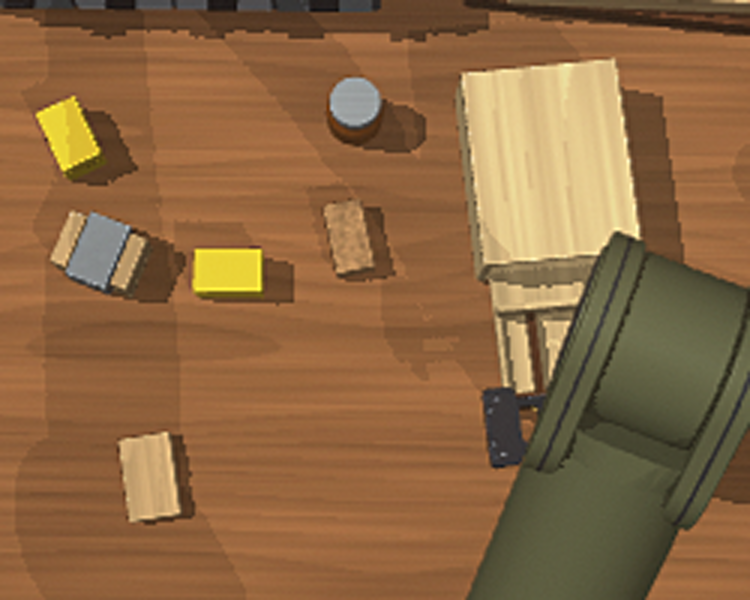

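```bash
python3 -m inch '0 -45 0 0; 0 -90 0 0; 0 -135 0 0; 0 -160 0 0; 0 -160 0 0' 1
python3 - <<'E'
from h import *
plan([0.592,0.242,0.15],-19)
E
```

```text
clock: 8.45
tool_pos: [0.4297, -0.2166, 0.205]
eef_rot: [-0.527, 0.467, -0.473, 0.529]
contact_force: [0.7, -0.3, 0.2]
opening: 0.433
t 8.45 pos [ 0.4297 -0.2166  0.205 ] yawx -83.3 q [ 0.12  0.61  0.4   2.06 -0.44  0.55 -0.62] F [ 0.7 -0.3  0.2] op 0.433
shift mm [-436.8   54.6  214.4]
spin -64.3  or  115.7
```

```bash
python3 -m inch '-43 0 21 -7; -87 0 42 -14; -131 0 63 -21; -175 0 85 -28; -219 0 107 -35; -263 0 128 -42; -306 10 150 -49; -350 20 171 -56; -394 35 193 -62; -436 50 214 -64'
python3 - <<'E'
from h import *
f=snap("top"); g=snap("scene")
cv2.imwrite("pics/t2.png",cv2.resize(f["frame"][130:230,290:390,::-1],None,fx=6,fy=6,interpolation=cv2.INTER_CUBIC))
cv2.imwrite("pics/s2.png",cv2.resize(g["frame"][130:260,150:360,::-1],None,fx=3.6,fy=3.6,interpolation=cv2.INTER_CUBIC))
plan([0.592,0.242,0.02],-19)
for c in ("top","scene"):
  print([ (o["p"],ray(c,o["centre"],.037)) for o in r.tip_of(c,"tray_front")])
  print([ (o["p"],ray(c,o["centre"],.014)) for o in r.tip_of(c,"tray_bed")])
E
```

```text
clock: 9.45
tool_pos: [0.5889, 0.2442, 0.1503]
eef_rot: [-0.697, 0.118, -0.117, 0.698]
contact_force: [0.2, -0.6, -0.5]
opening: 0.997
t 9.55 pos [0.5873 0.2516 0.1479] yawx -18.72 q [-0.57  0.84  0.18  1.62 -0.22  0.71 -0.61] F [-1.   0.8  0.3] op 0.996
shift mm [  8.1 127.8  -8.3]
spin 0.28  or  -179.72
[(0.63, array([ 0.44964377, -0.22324141,  0.037     ])), (0.17, array([ 0.4448228 , -0.44587626,  0.037     ]))]
[]
[(0.84, array([ 0.44327693, -0.2192938 ,  0.037     ]))]
[(0.81, array([ 0.49566938, -0.20852432,  0.014     ]))]
```

View pics/t2.png

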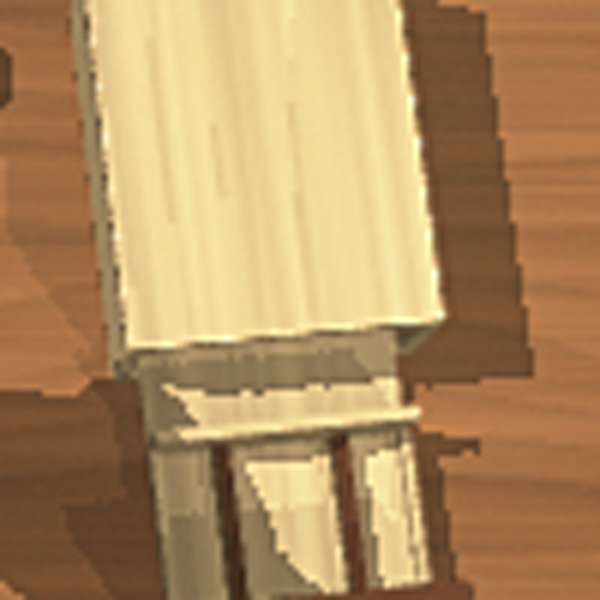

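View pics/s2.png

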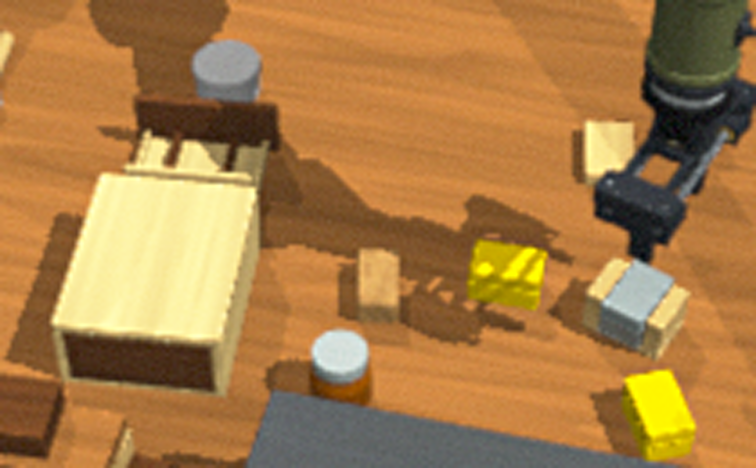

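```bash
python3 -m inch '0 0 0 0; 0 0 0 0'
python3 - <<'E'
from h import *
plan([0.592,0.242,0.02],-19)
E
```

```text
clock: 9.95
tool_pos: [0.589, 0.2396, 0.1525]
eef_rot: [0.697, -0.12, 0.12, -0.697]
contact_force: [0.6, 1.0, 0.2]
opening: 0.999
t 9.95 pos [0.589  0.2396 0.1525] yawx -19.54 q [-0.56  0.83  0.19  1.63 -0.21  0.71 -0.61] F [0.6 1.  0.2] op 0.999
shift mm [  2.  132.5   3.3]
spin -0.54  or  179.46
```

```bash
python3 -m inch '2 40 1 0; 2 75 1 0; 2 100 1 0; 2 115 1 0; 2 125 1 0; 2 130 1 0; 2 131 1 0; 2 131 1 0'
python3 - <<'E'
from h import *
plan([0.592,0.242,0.02],-19)
f=snap("top"); g=snap("scene")
a=cv2.resize(f["frame"][150:230,140:240,::-1],None,fx=4,fy=4,interpolation=cv2.INTER_CUBIC)
b=cv2.resize(g["frame"][170:250,280:380,::-1],None,fx=4,fy=4,interpolation=cv2.INTER_CUBIC)
cv2.imwrite("pics/g3.png",np.hstack([a,b]))
E
```

```text
clock: 10.75
tool_pos: [0.5916, 0.2415, 0.0218]
eef_rot: [-0.697, 0.119, -0.12, 0.697]
contact_force: [-0.5, -0.3, -0.4]
opening: 1.001
t 10.75 pos [0.5916 0.2415 0.0218] yawx -19.43 q [-0.53  1.02  0.13  1.65 -0.25  0.48 -0.58] F [-0.5 -0.3 -0.4] op 1.001
shift mm [0.2 1.8 0.6]
spin -0.43  or  179.57
```

View pics/g3.png

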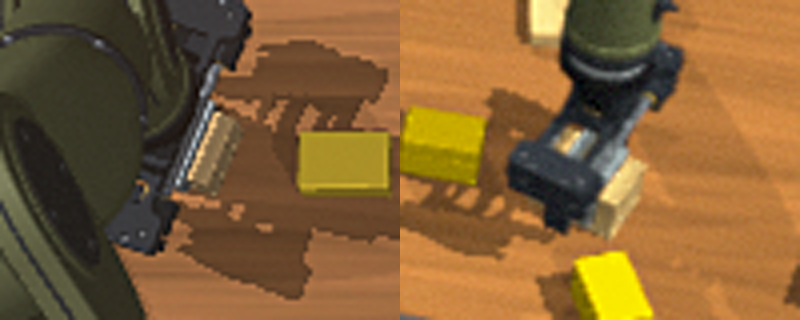

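```bash
python3 -m inch '0 0 0 0; 0 0 0 0; 0 0 0 0; 0 0 0 0; 0 0 0 0; 0 0 0 0; 0 0 0 0; 0 0 0 0' -1 30; python3 -m inch '0 -10 0 0; 0 -25 0 0; 0 -45 0 0; 0 -65 0 0; 0 -85 0 0; 0 -100 0 0; 0 -100 0 0'
python3 - <<'E'
from h import *
plan([0.48,0.02,0.12],6.3)
f=snap("top"); g=snap("scene")
a=cv2.resize(f["frame"][150:230,140:240,::-1],None,fx=4,fy=4,interpolation=cv2.INTER_CUBIC)
b=cv2.resize(g["frame"][150:230,280:380,::-1],None,fx=4,fy=4,interpolation=cv2.INTER_CUBIC)
cv2.imwrite("pics/g4.png",np.hstack([a,b]))
E
```

```text
clock: 11.65
tool_pos: [0.5911, 0.2413, 0.0212]
eef_rot: [-0.697, 0.119, -0.119, 0.697]
contact_force: [-0.1, 0.2, 3.5]
opening: 0.748
clock: 12.35
tool_pos: [0.5924, 0.2417, 0.1236]
eef_rot: [-0.696, 0.118, -0.121, 0.698]
contact_force: [0.1, 0.0, -4.0]
opening: 0.745
t 12.35 pos [0.5924 0.2417 0.1236] yawx -19.44 q [-0.55  0.87  0.18  1.63 -0.22  0.65 -0.6 ] F [ 0.1  0.  -4. ] op 0.745
shift mm [ -32.2    2.7 -246.5]
spin -25.74  or  154.26
```

View pics/g4.png

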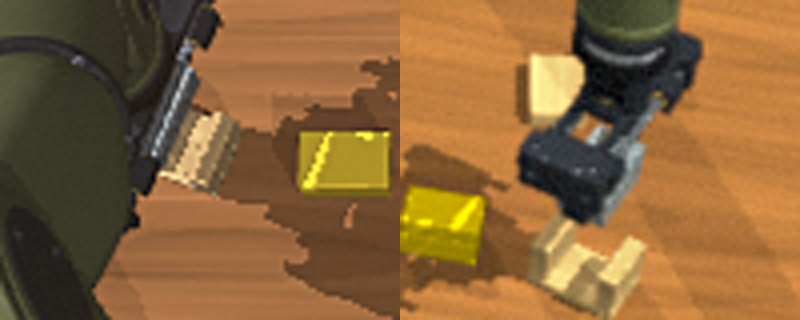

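```bash
python3 -m inch '-2 0 -15 -2; -6 0 -45 -5; -10 0 -80 -8; -14 0 -115 -12; -19 0 -150 -16; -24 0 -185 -20; -28 0 -215 -24; -31 0 -237 -26; -32 0 -246 -26; -32 0 -246 -26'
python3 - <<'E'
from h import *
plan([0.48,0.02,0.0145],6.3)
E
```

```text
clock: 13.45
tool_pos: [0.4783, 0.0188, 0.1204]
eef_rot: [0.706, 0.039, -0.04, -0.706]
contact_force: [-0.9, 0.5, -3.5]
opening: 0.75
t 13.45 pos [0.4783 0.0188 0.1204] yawx 6.4 q [-0.13  0.73 -0.01  2.11  0.02  0.3  -0.05] F [-0.9  0.5 -3.5] op 0.75
shift mm [  2.  105.9   1. ]
spin 0.1  or  -179.9
```

```bash
python3 -m inch '0 40 0 0; 0 75 0 0; 0 90 0 0; 0 97 0 0; 0 101 0 0; 0 104 0 0; 0 105 0 0; 0 105 0 0'
```

```text
clock: 14.25
tool_pos: [0.4794, 0.02, 0.0165]
eef_rot: [-0.706, -0.041, 0.04, 0.706]
contact_force: [-0.2, -1.1, -3.0]
opening: 0.749
```

```bash
python3 -m inch '0 1 0 0; 0 2 0 0; 0 3 0 0; 0 3 0 0'
```

```text
clock: 14.65
tool_pos: [0.4791, 0.0198, 0.0131]
eef_rot: [-0.706, -0.041, 0.04, 0.706]
contact_force: [0.8, 0.7, -1.2]
opening: 0.752
```

```bash
python3 -m inch '0 0 0 0; 0 0 0 0; 0 0 0 0; 0 0 0 0' 1; python3 -m inch '0 -20 0 0; 0 -50 0 0; 0 -80 0 0; 0 -95 0 0; 0 -95 0 9; 0 -95 0 17; 0 -95 0 26; 0 -95 0 34; 0 -95 0 42; 0 -95 0 50'; python3 -m inch '0 0 0 8; 0 0 0 16; 0 0 0 24; 0 0 0 32; 0 0 0 40; 0 0 0 40'
python3 - <<'E'
from h import *
plan([0.479,0.02,0.02],-83.7)
f=snap("top"); g=snap("scene")
a=cv2.resize(f["frame"][180:280,210:310,::-1],None,fx=4,fy=4,interpolation=cv2.INTER_CUBIC)
b=cv2.resize(g["frame"][110:210,210:310,::-1],None,fx=4,fy=4,interpolation=cv2.INTER_CUBIC)
cv2.imwrite("pics/g5.png",np.hstack([a,b]))
E
```

```text
clock: 15.05
tool_pos: [0.479, 0.0199, 0.013]
eef_rot: [-0.706, -0.041, 0.04, 0.706]
contact_force: [-0.4, -0.7, -0.4]
opening: 0.997
clock: 16.05
tool_pos: [0.4788, 0.0199, 0.108]
eef_rot: [-0.656, 0.264, -0.263, 0.656]
contact_force: [0.4, 0.2, -0.1]
opening: 0.997
clock: 16.65
tool_pos: [0.4788, 0.02, 0.1079]
eef_rot: [0.528, -0.471, 0.471, -0.528]
contact_force: [-0.3, 0.6, 0.4]
opening: 1.001
t 16.65 pos [0.4788 0.02   0.1079] yawx -83.44 q [-0.31  0.78  0.28  2.13 -0.67  0.32 -0.92] F [-0.3  0.6  0.4] op 1.001
shift mm [ 0.  87.9  0.2]
spin 0.26  or  -179.74
```

View pics/g5.png

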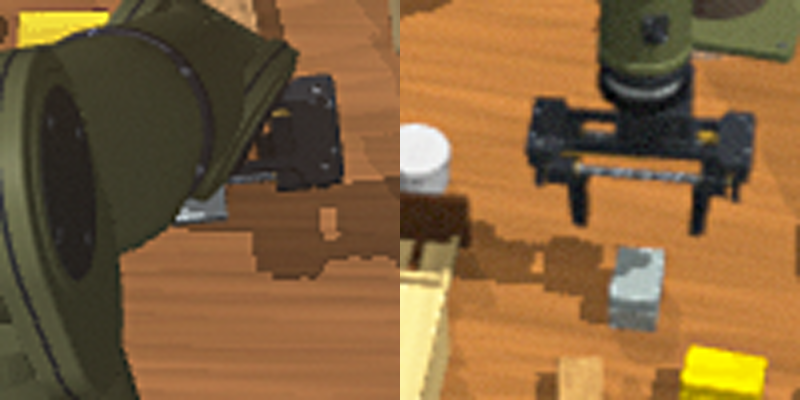

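```bash
python3 -m inch '0 30 0 0; 0 55 0 0; 0 70 0 0; 0 78 0 0; 0 82 0 0; 0 83 0 0; 0 83 0 0'; python3 -m inch '0 0 0 0; 0 0 0 0; 0 0 0 0; 0 0 0 0; 0 0 0 0; 0 0 0 0; 0 0 0 0; 0 0 0 0; 0 0 0 0' -1 30;  python3 -m inch '0 -15 0 0; 0 -40 0 0; 0 -70 0 0; 0 -100 0 0; 0 -115 0 0; 0 -115 0 0'
```

```text
clock: 17.45
tool_pos: [0.4793, 0.0199, 0.0254]
eef_rot: [-0.528, 0.47, -0.471, 0.528]
contact_force: [-0.9, 0.0, 0.3]
opening: 0.998
clock: 18.35
tool_pos: [0.4789, 0.02, 0.0249]
eef_rot: [-0.528, 0.471, -0.47, 0.528]
contact_force: [-0.4, 0.7, 0.7]
opening: 0.476
clock: 18.95
tool_pos: [0.4798, 0.02, 0.1413]
eef_rot: [-0.527, 0.47, -0.471, 0.529]
contact_force: [0.4, 0.4, -3.6]
opening: 0.478
```

Run:
```python
from h import *
f=snap("top"); g=snap("scene")
def T(p): return (130+(p[1]+.5)/6-.5,290+(p[0]+.5)/6-.5)
for a,b in (((222,450),(237,590)),((342,440),(357,590))):
    A,B=ray("top",T(a),.026),ray("top",T(b),.026); d=A-B; print(A.round(4),B.round(4),np.degrees(np.arctan2(d[1],d[0])).round(1))
print("backwall top front edge",[ray("top",T(p),.054).round(4) for p in((160,445),(420,420))])
cv2.imwrite("pics/t6.png",cv2.resize(f["frame"][130:250,280:380,::-1],None,fx=5,fy=5,interpolation=cv2.INTER_CUBIC))
cv2.imwrite("pics/s6.png",cv2.resize(g["frame"][140:220,160:260,::-1],None,fx=6,fy=6,interpolation=cv2.INTER_CUBIC))
for c in ("top","scene"):
  print([ (o["p"],ray(c,o["centre"],.037).round(4)) for o in r.tip_of(c,"tray_front")])
  print([ (o["p"],ray(c,o["centre"],.014).round(4)) for o in r.tip_of(c,"tray_bed")])
  print([ (o["p"],ray(c,o["centre"],0.0).round(4)) for o in r.tip_of(c,"cabinet")])
```

```text
[ 0.5366 -0.1787  0.026 ] [ 0.4684 -0.1852  0.026 ] 5.4
[ 0.5423 -0.2371  0.026 ] [ 0.4692 -0.2429  0.026 ] 4.6
backwall top front edge [array([ 0.5341, -0.1455,  0.054 ]), array([ 0.5478, -0.2696,  0.054 ])]
[(0.79, array([ 0.4444, -0.2177,  0.037 ]))]
[(0.81, array([ 0.508 , -0.2087,  0.014 ]))]
[(0.91, array([ 0.5828, -0.205 ,  0.    ]))]
[(0.86, array([ 0.4387, -0.2284,  0.037 ]))]
[(0.79, array([ 0.5102, -0.2047,  0.014 ])), (0.43, array([0.6171, 0.2415, 0.014 ]))]
[(0.85, array([ 0.5891, -0.1944,  0.    ]))]
```

View pics/t6.png

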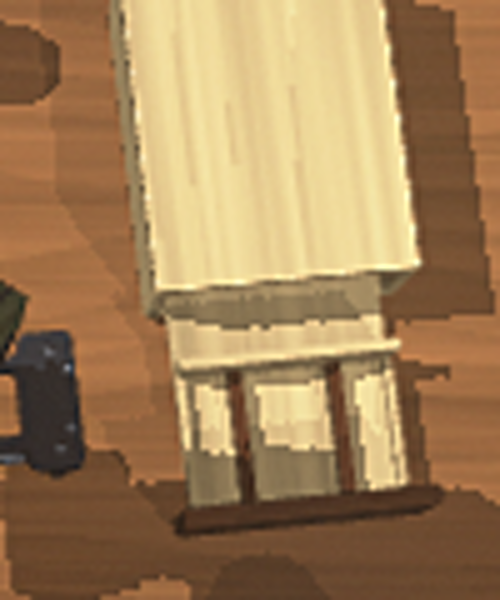

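View pics/s6.png

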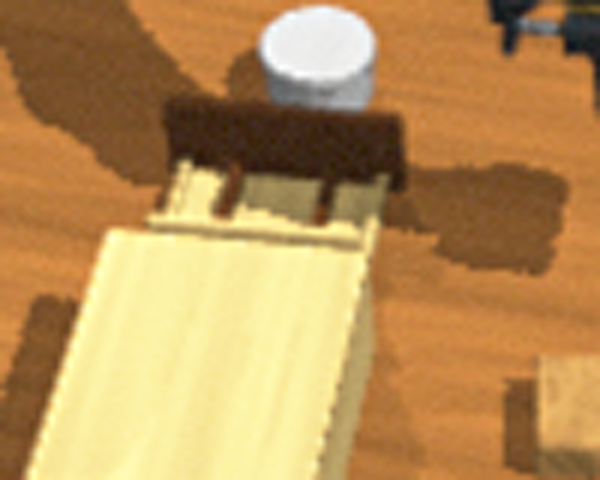

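Run:
```python
from h import *
snap("top")
def T(p): return (130+(p[1]+.5)/5-.5,280+(p[0]+.5)/5-.5)
for n,p,z in (("outerL",(182,534),.066),("outerR",(440,508),.066),("innerL",(176,515),.066),("innerR",(442,487),.066),("bwtopfrontL",(178,375),.054),("R",(400,347),.054)):
    print(n,ray("top",T(p),z).round(4))
plan([0.501,-0.211,0.141],-83.7)
```

```text
outerL [ 0.4396 -0.1428  0.066 ]
outerR [ 0.456  -0.2875  0.066 ]
innerL [ 0.4502 -0.1395  0.066 ]
innerR [ 0.4679 -0.289   0.066 ]
bwtopfrontL [ 0.5316 -0.1425  0.054 ]
R [ 0.5495 -0.2697  0.054 ]
t 19.4 pos [0.4786 0.0198 0.1393] yawx -83.44 q [-0.36  0.73  0.37  2.11 -0.65  0.41 -0.93] F [-0.5 -0.3 -3.8] op 0.474
shift mm [231.8  -1.7  -4.1]
spin 0.26  or  -179.74
```

```bash
python3 -m inch '15 0 0 0; 45 0 0 0; 80 0 -1 0; 115 0 -2 0; 150 0 -3 0; 185 0 -4 0; 212 0 -5 0; 227 0 -5 0; 232 0 -5 0; 232 0 -5 0'; python3 -m inch '0 0 0 0; 0 0 0 0; 0 0 0 0';  python3 - <<'E'
from h import *
plan([0.500,-0.211,0.040],-83.7)
f=snap("top"); g=snap("scene")
a=cv2.resize(f["frame"][130:250,260:380,::-1],None,fx=3.3,fy=3.3,interpolation=cv2.INTER_CUBIC)
b=cv2.resize(g["frame"][110:230,140:260,::-1],None,fx=3.3,fy=3.3,interpolation=cv2.INTER_CUBIC)
cv2.imwrite("pics/g7.png",np.hstack([a,b]))
E
```

```text
clock: 20.4
tool_pos: [0.5004, -0.2105, 0.1396]
eef_rot: [-0.528, 0.471, -0.47, 0.528]
contact_force: [0.3, 0.1, -2.4]
opening: 0.475
clock: 20.7
tool_pos: [0.5007, -0.2098, 0.1399]
eef_rot: [-0.528, 0.47, -0.47, 0.528]
contact_force: [0.0, 0.2, -2.8]
opening: 0.475
t 20.7 pos [ 0.5007 -0.2098  0.1399] yawx -83.32 q [ 0.1   0.78  0.36  1.93 -0.51  0.53 -0.64] F [ 0.   0.2 -2.8] op 0.475
shift mm [ 1.2 99.9 -0.8]
spin 0.38  or  -179.62
```

View pics/g7.png

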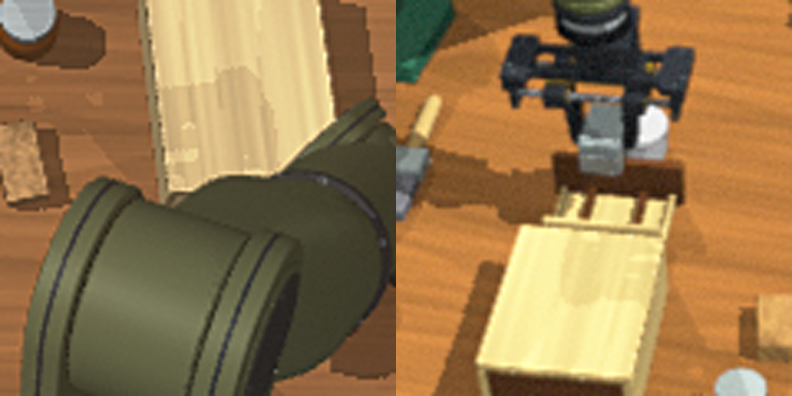

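```bash
python3 -m inch '1 25 -1 0; 1 50 -1 0; 1 65 -1 0; 1 75 -1 0; 1 83 -1 0; 1 87 -1 0; 1 87 -1 0';  python3 -m inch '0 2 0 0; 0 4 0 0; 0 6 0 0; 0 7 0 0; 0 7 0 0'
python3 - <<'E'
from h import *
plan([0.500,-0.211,0.039],-83.7)
g=snap("scene")
cv2.imwrite("pics/s8.png",cv2.resize(g["frame"][120:200,160:260,::-1],None,fx=6,fy=6,interpolation=cv2.INTER_CUBIC))
E
```

```text
clock: 21.5
tool_pos: [0.4997, -0.2123, 0.0528]
eef_rot: [-0.528, 0.471, -0.471, 0.528]
contact_force: [-0.6, 0.3, -3.7]
opening: 0.475
clock: 22.0
tool_pos: [0.4996, -0.2122, 0.0458]
eef_rot: [-0.528, 0.471, -0.47, 0.528]
contact_force: [-0.5, 0.3, -3.5]
opening: 0.472
t 22.0 pos [ 0.4996 -0.2122  0.0458] yawx -83.43 q [ 0.19  0.93  0.22  1.96 -0.59  0.32 -0.57] F [-0.5  0.3 -3.5] op 0.472
shift mm [-1.2  6.8  0.5]
spin 0.27  or  -179.73
```

View pics/s8.png

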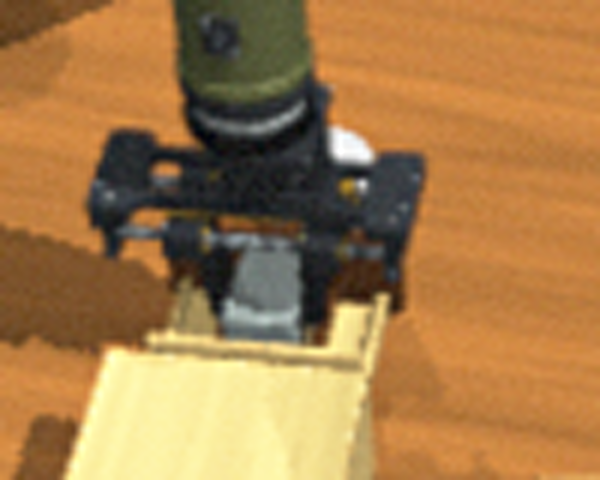

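```bash
python3 -m inch '0 2 0 0; 0 4 0 0; 0 6 0 0; 0 7 0 0; 0 7 0 0'
```

```text
clock: 22.55
tool_pos: [0.4996, -0.2122, 0.039]
eef_rot: [-0.528, 0.471, -0.47, 0.528]
contact_force: [-1.0, -0.8, -0.4]
opening: 0.473
```

```bash
python3 -m inch '0 0 0 0; 0 0 0 0; 0 0 0 0; 0 0 0 0; 0 0 0 0' 0.5; python3 -m inch '0 -15 0 0; 0 -40 0 0; 0 -75 0 0; 0 -110 0 0; 0 -130 0 0; 0 -135 0 0'; python3 -m inch '0 0 -20 0; 0 0 -50 0; 0 0 -80 0; 0 0 -95 0; 0 0 -95 0' -1
python3 - <<'E'
from h import *
plan([0.42,-0.2175,0.042],-83.7)
f=snap("top"); g=snap("scene")
a=cv2.resize(f["frame"][150:250,280:380,::-1],None,fx=4,fy=4,interpolation=cv2.INTER_CUBIC)
b=cv2.resize(g["frame"][110:210,160:260,::-1],None,fx=4,fy=4,interpolation=cv2.INTER_CUBIC)
cv2.imwrite("pics/g9.png",np.hstack([a,b]))
for c in ("top","scene"):
  print([ (o["p"],ray(c,o["centre"],.014).round(4)) for o in r.tip_of(c,"stone")])
E
```

```text
clock: 23.05
tool_pos: [0.4997, -0.2123, 0.039]
eef_rot: [-0.528, 0.47, -0.471, 0.528]
contact_force: [-0.2, -0.2, -0.3]
opening: 0.75
clock: 23.65
tool_pos: [0.5008, -0.2129, 0.1761]
eef_rot: [-0.527, 0.469, -0.472, 0.528]
contact_force: [0.8, -0.1, 0.3]
opening: 0.753
clock: 24.15
tool_pos: [0.4024, -0.2231, 0.1733]
eef_rot: [0.528, -0.473, 0.47, -0.527]
contact_force: [0.5, 0.3, 0.4]
opening: 0.318
t 24.15 pos [ 0.4024 -0.2231  0.1733] yawx -83.6 q [ 0.19  0.64  0.35  2.14 -0.5   0.44 -0.53] F [0.5 0.3 0.4] op 0.318
shift mm [ -3.3 131.2  18.6]
spin 0.1  or  -179.9
[(0.8, array([0.7106, 0.2721, 0.014 ])), (0.62, array([0.5803, 0.1117, 0.014 ])), (0.58, array([ 0.4993, -0.2179,  0.014 ]))]
[(0.91, array([0.727 , 0.2798, 0.014 ])), (0.6, array([ 0.4956, -0.2036,  0.014 ])), (0.57, array([0.5955, 0.1286, 0.014 ]))]
```

View pics/g9.png

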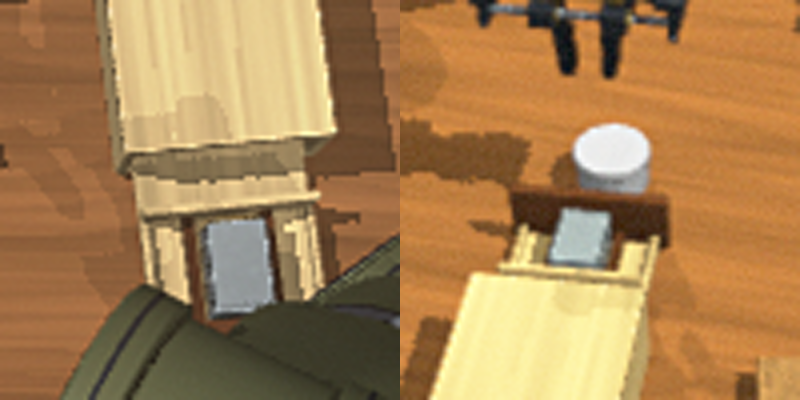

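Run:
```python
from h import *
f=snap("top"); g=snap("scene")
for c in ("top","scene"):
  print(c,[ (o["p"],ray(c,o["centre"],0).round(4)) for o in r.tip_of(c,"tin")],[(o["p"],ray(c,o["centre"],0.03).round(4)) for o in r.trace(c,"tin")])
A=cv2.imread("pics/scene0.png"); cams["scene"]=g
print("initial by circle centre in top0 (256.5,343.5)",ray("top",(256.5,343.5),.04).round(4))
d=cv2.hconcat([A[90:200,130:260],g["frame"][90:200,130:260,::-1]]); cv2.imwrite("pics/tin.png",cv2.resize(d,None,fx=3,fy=3))
print(proj("scene",[0.39,-0.224,.04]))
```

```text
top [] []
scene [(0.45, array([ 0.4896, -0.213 ,  0.    ])), (0.17, array([0.5967, 0.4667, 0.    ]))] [(0.57, array([ 0.3759, -0.215 ,  0.03  ]))]
initial by circle centre in top0 (256.5,343.5) [ 0.3861 -0.2231  0.04  ]
(np.float64(150.65606507788823), np.float64(210.45941633927382))
```

View pics/tin.png

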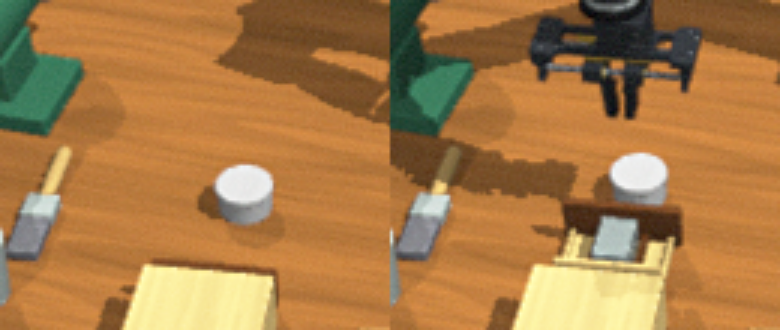

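Run:
```python
from h import *
snap("top");snap("scene")
a=ray("scene",(150.6,211.5),.04);b=ray("scene",(146.6,212.5),.04);print(a,b,b-a)
plan([0.427,-0.2195,0.0505],-83.7)
```

```text
[ 0.38878228 -0.22029176  0.04      ] [ 0.36601183 -0.22326418  0.04      ] [-0.02277045 -0.00297241  0.        ]
t 24.75 pos [ 0.4055 -0.2231  0.1739] yawx -83.4 q [ 0.19  0.64  0.35  2.13 -0.5   0.44 -0.53] F [-0.2  1.2  0.6] op -0.0
shift mm [ -1.1 123.4  21.8]
spin 0.3  or  -179.7
```

```bash
python3 -m inch '-1 0 10 0; -1 0 20 0; -1 30 22 0; -1 65 22 0; -1 95 22 0; -1 112 22 0; -1 120 22 0; -1 123 22 0; -1 123 22 0'
python3 - <<'E'
from h import *
plan([0.53,-0.208,0.0505],-83.7)
E
```

```text
clock: 25.65
tool_pos: [0.4276, -0.2197, 0.0511]
eef_rot: [-0.528, 0.47, -0.471, 0.528]
contact_force: [0.6, 0.5, 0.0]
opening: 0.004
t 25.65 pos [ 0.4276 -0.2197  0.0511] yawx -83.41 q [ 0.31  0.88  0.12  2.14 -0.62  0.16 -0.46] F [0.6 0.5 0. ] op 0.004
shift mm [1.000e-01 6.000e-01 1.031e+02]
spin 0.29  or  -179.71
```

```bash
python3 -m inch '0 0 3 0; 0 0 6 0; 0 0 8 0; 0 0 10 0; 0 0 12 0; 0 0 14 0; 0 0 17 0; 0 0 20 0; 0 0 24 0; 0 0 28 0'; python3 -m inch '0 0 5 0; 0 0 10 0; 0 0 15 0; 0 0 20 0; 0 0 25 0; 0 0 30 0; 0 0 35 0; 0 0 40 0; 0 0 45 0; 0 0 50 0'; python3 -m inch '0 0 5 0; 0 0 10 0; 0 0 15 0; 0 0 20 0; 0 0 25 0; 0 0 30 0; 0 0 34 0; 0 0 37 0; 0 0 40 0; 0 0 41 0'
```

```text
clock: 26.65
tool_pos: [0.455, -0.2164, 0.0509]
eef_rot: [0.528, -0.471, 0.47, -0.528]
contact_force: [-2.2, -0.7, 2.6]
opening: 0.004
clock: 27.65
tool_pos: [0.5048, -0.2108, 0.0509]
eef_rot: [0.528, -0.471, 0.471, -0.528]
contact_force: [-2.4, -1.8, 0.5]
opening: 0.002
clock: 28.65
tool_pos: [0.5457, -0.2061, 0.0509]
eef_rot: [-0.528, 0.47, -0.471, 0.528]
contact_force: [-3.6, -3.0, 1.4]
opening: 0.007
```

```bash
python3 -m inch '0 0 3 0; 0 0 6 0; 0 0 9 0; 0 0 11 0; 0 0 13 0; 0 0 14 0; 0 0 14 0'; python3 -m inch '0 0 1 0; 0 0 2 0; 0 0 3 0; 0 0 3 0'
```

```text
clock: 29.35
tool_pos: [0.5593, -0.2043, 0.0509]
eef_rot: [-0.528, 0.47, -0.471, 0.528]
contact_force: [-3.7, -3.4, 0.5]
opening: 0.005
clock: 29.75
tool_pos: [0.5595, -0.2043, 0.0509]
eef_rot: [0.528, -0.472, 0.469, -0.527]
contact_force: [-8.8, -3.1, 5.0]
opening: 0.002
```

```bash
python3 -m inch '0 0 1 0; 0 0 2 0; 0 0 3 0; 0 0 4 0; 0 0 4 0'
```

```text
clock: 30.25
tool_pos: [0.5596, -0.2042, 0.0509]
eef_rot: [0.529, -0.475, 0.468, -0.525]
contact_force: [-15.1, -3.1, 10.5]
opening: 0.005
```

Back off slowly, watching whether the drawer follows.

```bash
python3 -m inch '0 0 -3 0; 0 0 -6 0; 0 0 -9 0; 0 0 -12 0; 0 0 -16 0; 0 0 -20 0; 0 0 -25 0; 0 0 -31 0; 0 0 -31 0'
python3 - <<'E'
from h import *
plan([0.50,-0.2,0.2])
g=snap("scene");f=snap("top")
a=cv2.resize(f["frame"][110:230,270:390,::-1],None,fx=3.3,fy=3.3,interpolation=cv2.INTER_CUBIC)
b=cv2.resize(g["frame"][120:240,140:260,::-1],None,fx=3.3,fy=3.3,interpolation=cv2.INTER_CUBIC)
cv2.imwrite("pics/g10.png",np.hstack([a,b]))
E
```

```text
clock: 31.15
tool_pos: [0.5346, -0.207, 0.051]
eef_rot: [-0.528, 0.471, -0.47, 0.528]
contact_force: [-0.5, -0.6, 0.4]
opening: 0.002
t 31.15 pos [ 0.5346 -0.207   0.051 ] yawx -83.46 q [ 0.12  0.94  0.29  1.86 -0.6   0.42 -0.6 ] F [-0.5 -0.6  0.4] op 0.002
shift mm [ -11.  -149.   -33.6]
```

View pics/g10.png

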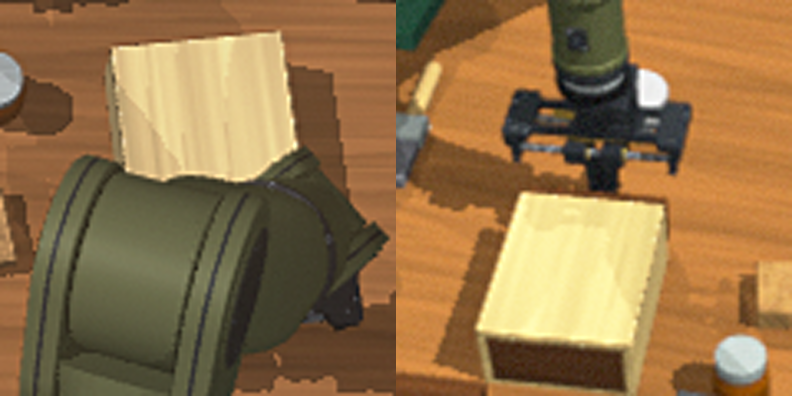

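```bash
python3 -m inch '0 -10 -5 0; 0 -35 -8 0; 0 -75 -10 0; 0 -115 -10 0; 0 -150 -10 0; -40 -170 -10 0; -85 -180 -10 0; -130 -180 -10 0; -170 -180 -10 0; -200 -180 -10 0'; python3 -m inch '-20 0 0 0; -20 0 0 0; -20 0 0 0; -20 0 0 0'
python3 - <<'E'
from h import *
plan([0.50,-0.2,0.2])
g=snap("scene");f=snap("top")
cv2.imwrite("pics/scene11.png",g["frame"][:,:,::-1]);cv2.imwrite("pics/top11.png",f["frame"][:,:,::-1])
a=cv2.resize(f["frame"][110:230,270:390,::-1],None,fx=3.3,fy=3.3,interpolation=cv2.INTER_CUBIC)
b=cv2.resize(g["frame"][120:240,140:260,::-1],None,fx=3.3,fy=3.3,interpolation=cv2.INTER_CUBIC)
cv2.imwrite("pics/g11.png",np.hstack([a,b]))
for c,z in (("top",.037),("scene",.037)): print(c,[(o["p"],ray(c,o["centre"],z).round(4)) for o in r.tip_of(c,"tray_front")])
for c in ("top","scene"): print(c,[(o["p"],ray(c,o["centre"],0).round(4)) for o in r.tip_of(c,"tin")])
E
```

```text
clock: 32.25
tool_pos: [0.5017, -0.0066, 0.2316]
eef_rot: [-0.528, 0.47, -0.469, 0.529]
contact_force: [-0.1, -0.5, 0.2]
opening: 0.005
clock: 32.65
tool_pos: [0.5003, 0.0085, 0.2314]
eef_rot: [0.527, -0.471, 0.472, -0.527]
contact_force: [-0.6, 0.1, 0.0]
opening: 0.004
t 32.65 pos [0.5003 0.0085 0.2314] yawx -83.56 q [-0.45  0.61  0.56  1.98 -0.5   0.69 -1.04] F [-0.6  0.1  0. ] op 0.004
shift mm [207.1  31.5 -23.7]
top [(0.76, array([ 0.5552, -0.208 ,  0.037 ]))]
scene [(0.58, array([ 0.5321, -0.2099,  0.037 ])), (0.56, array([0.4285, 0.4595, 0.037 ]))]
top [(0.98, array([ 0.3587, -0.2158,  0.    ])), (0.39, array([ 0.5807, -0.2065,  0.    ]))]
scene [(0.86, array([ 0.3662, -0.223 ,  0.    ])), (0.33, array([ 0.4457, -0.4661,  0.    ]))]
```

View pics/g11.png

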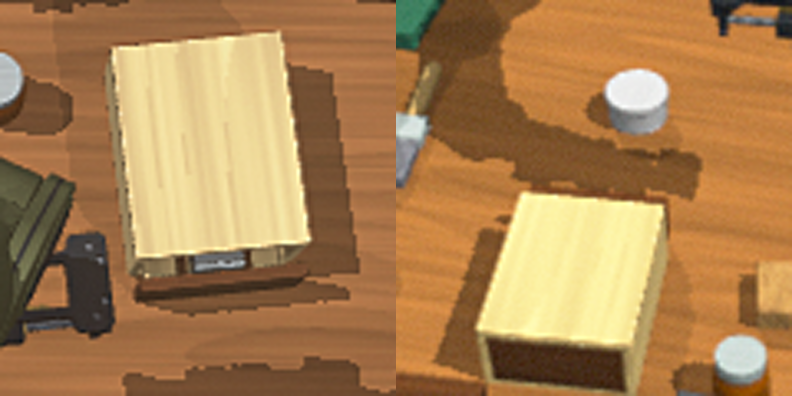

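View pics/top11.png

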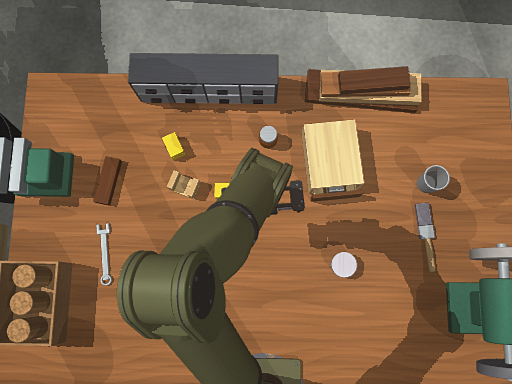

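Run:
```python
from h import *
f=snap("top"); snap("scene")
def circ(img):
    g=cv2.medianBlur(cv2.cvtColor(img[225:300,310:380],cv2.COLOR_BGR2GRAY),3)
    m=(g>150).astype(np.uint8); n,l,s,c=cv2.connectedComponentsWithStats(m); i=1+s[1:,4].argmax(); return s[i,4],(c[i][1]+225,c[i][0]+310)
a=circ(cv2.imread("pics/top0.png")); b=circ(f["frame"][:,:,::-1].copy())
A,B=ray("top",a[1],.04),ray("top",b[1],.04); print(a,b,A,B,np.linalg.norm(B-A))
# drawer front, inner/outer top edges vs start
s,R=st(); print(s["clock"],s["tool_pos"],s["qd"].round(3))
A=cv2.imread("pics/top0.png")[150:215,290:380]; B=f["frame"][150:215,290:380,::-1]
cv2.imwrite("pics/cmp.png",cv2.resize(np.hstack([A,B]),None,fx=4.4,fy=4.4,interpolation=cv2.INTER_CUBIC))
```

```text
(np.int32(486), (np.float64(255.7962962962963), np.float64(343.17283950617286))) (np.int32(499), (np.float64(264.2324649298597), np.float64(343.6993987975952))) [ 0.38807753 -0.22218425  0.04      ] [ 0.36442588 -0.22326312  0.04      ] 0.0236762395848205
33.05 [0.50020576 0.00991679 0.23090662] [-0.003  0.001 -0.002  0.003 -0.002 -0.001  0.   ]
```

View pics/cmp.png

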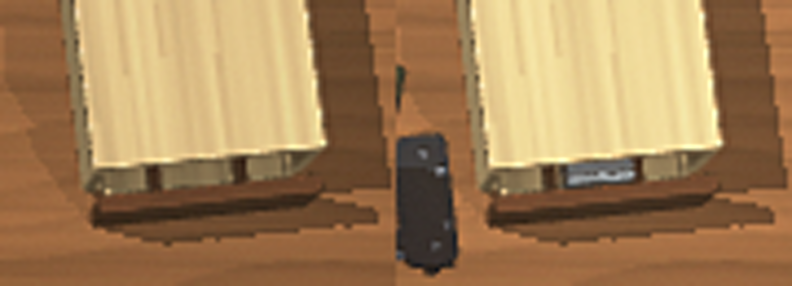

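The drawer front is back at its starting (locked) position, and the stone's grey end shows between the rails. The arm is clear of everything, so I'm handing the job in.

Run:
```python
from plant import r
print(r.finish_job()); print(r.get_state()["clock"])
```

```text
the job is handed in; nothing more can be done
None
the job is handed in; nothing more can be done
```

The sharpening stone is in the drawer and the drawer is shut on its catch, but I knocked the tin about 24 mm towards the robot. I handed the job in at about 33 s of the 72 s; no verdict is reported.

**What I did:** I pressed the drawer front to the stop at about 16 N and it sprang out. I lifted the stone from the trough by its ends, set it on the bench, and regripped it by its sides. I then laid it between the rails, let go, and pushed the drawer to the stop at about 15 N.

**Last checks:**
- **Drawer:** when I backed off, the drawer did not follow and the force fell to about zero. In the top picture its front sits where it was at the start.
- **Stone:** it lay flat and lengthwise between the rails before closing. It was released within about 2 mm of the bed centre I had measured, and its end is still visible between the rails with the drawer shut.
- **Robot:** it stood still at 0.23 m height, touching nothing.

**What went wrong or disagreed:**
- **Tin:** I had not checked the space behind the fingers, and they pushed the tin as I backed away from the opening drawer. That is inside the 40 mm limit but against "leave everything else where it is". I left it there because its new place is at the inner edge of the arm's reach. I made the closing press from above the tin's height, so it was not touched again.
- **Drawer position:** the networks' estimates differed by about 15 mm. I relied on the rail and panel edges in the pictures and the contact position instead.

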